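# Stow the bike lock and latch its tray

## Task

Set the silver bike lock body gently down inside the wooden tray, flat on its floor the way up it lies now, and let go of it. Then slide the tray's lid fully shut, and after that swing the steel hasp over until it lies flat on the lid with the brass staple through its slot. Leave everything else on the bench where it is.

Things in the scene. Friction and masses are not known exactly. Their poses are not given: they have to be found in the camera images.
- tray: Brown wooden tray fixed to the bench, 130 mm wide (x), long axis y, walls 9 mm, rim 59 mm high. Origin at bench height under the hollow's middle; z up. Hollow 112 mm (x) by 190 mm (y from -95 to +95), floor 8 mm above the bench. A solid end block (y -95 to -135 mm, 55 mm high) carries the hasp. The white-painted lid (underside at 45 mm, top at 53 mm) slides along y and opens towards +y.
- lid (a joint): Opening of the sliding lid (m): 0 = fully shut against the end block, grows towards tray +y, 0.18 at most; stiff, about 1.5 N. Starts 0.15 to 0.172 open: this length of the hollow, measured from its y = -95 mm end, is uncovered, and the lid sticks out as far over the +y end.
- lid_grip (a point): Centre of the dark wooden grip block on the lid: 60 mm long (tray x), 16 mm thick (tray y), 28 mm high, standing from 53 to 81 mm above the bench (this point at 67 mm); at tray x = 0, y = 50 mm + lid opening. Axes as the tray's.
- hasp (a joint): Angle of the hasp (rad): 0 = lying flat on the shut lid over the staple (its stop), grows as it swings up and back over the end block; about 1.57 is upright; 2.7 at most. A stiff hinge (about 0.09 N m): it stays where it is left.
- hasp_hinge (a point): On the hasp's hinge axis (along tray x), at tray x = 0, y = -100 mm, 59 mm above the bench. The hasp: a steel strip 30 mm wide, 4 mm thick, 95 mm long from here, with a 36 by 14 mm slot near its free end. Site y points along the strip to the free end (tray y when closed), x along the hinge.
- hasp_grip (a point): Centre of the red round grip across the hasp's free end, 34 mm long along the hinge axis (tray x), 12 mm in diameter; 95 mm from the hinge along the strip and 13 mm above the strip's middle, so 72 mm above the bench when closed. Pinched by its two ends it turns between the fingers while the hasp swings.
- staple (a point): Brass staple on the lid, a loop 24 mm long (tray y) and 6 mm thick that stands 21 mm above the lid; this point is the loop's top middle, 74 mm above the bench, at tray x = 0, y = -35 mm + lid opening.
- lock: Silver plastic bike lock body, loose, a rounded block 110 mm long (its x), 40 mm wide (y), 34 mm high, about 0.3 kg, with two dark shackle holes and a key disc on top. Origin at the centre of its underside, z up.
- bowl: Blue ceramic bowl of keys, 128 mm wide, 55 mm high; bystander. Origin under its centre.
- spray_bottle: Green glass bottle with a white push dispenser, 68 mm wide, 182 mm high; bystander. Origin under its centre.
- mug: White mug, 80 mm wide, 92 mm high, handle on its +y side; bystander. Origin under its centre.
- polish_tin: Flat round black shoe polish tin, 84 mm wide, 24 mm high; bystander. Origin under its centre.
- shoe_brush: Shoe brush lying bristles down, 160 mm long (its x), 50 mm wide, 37 mm high; bystander. Origin under its centre.
- shackle: Dark U-shaped bike lock shackle lying flat, 190 mm long (its x), 106 mm wide, bar 16 mm thick; bystander. Origin at bench height in its middle.
Not all that is in view belongs to the job. There is more than one size of the lock; the one meant has the size given above.

How it is judged (in metres and radians):
On the way, in this order (a step that is already met when the one before it is completed fails the run):
1. the lock body lies flat on the floor of the tray, released (x of lock in the frame of tray between -0.04 and 0.04 m and y of lock in the frame of tray between -0.05 and 0.05 m and z of lock in the frame of tray below 0.02 m and angle between lock's own z axis and vertical below 0.15 rad and contact force between the fingers and lock below 0.1 N and linear speed of lock below 0.05 m/s), for 0.2 s.
2. the lid is slid fully shut over the lock body (x of lock in the frame of tray between -0.04 and 0.04 m and y of lock in the frame of tray between -0.05 and 0.05 m and z of lock in the frame of tray below 0.02 m and angle between lock's own z axis and vertical below 0.15 rad and value of joint lid below 0.006 m), for 0.1 s.
3. the hasp is swung down flat over the staple (value of joint lid below 0.006 m and value of joint hasp below 0.08 rad), for 0.2 s.
At the end, for the whole second after the job is handed in: The lock body lies upright and flat (within 0.15 rad) on the tray's floor (its underside under 20 mm above the bench, its middle within 40 mm of the hollow's middle across and 50 mm along), the lid is shut to within 6 mm, the hasp is down to within 0.08 rad, and all are at rest (all of step 3 and x of lock in the frame of tray between -0.04 and 0.04 m and y of lock in the frame of tray between -0.05 and 0.05 m and z of lock in the frame of tray below 0.02 m and angle between lock's own z axis and vertical below 0.15 rad and linear speed of lock below 0.02 m/s and velocity of joint hasp between -0.1 and 0.1 rad/s); the robot touches nothing.
It fails at once if the lock body is dropped or thrown (falls free from more than about 30 mm) (contact force between anything else and lock below 0.05 N and linear speed of lock above 0.8 m/s).
It fails at once if a bystander is pushed more than 30 mm from its place (distance of any of bowl, spray_bottle, mug, polish_tin, shoe_brush, shackle from where it was at the start of the episode above 0.03 m).
It fails at once if the spray bottle, mug or bowl is tipped over (angle between any of bowl, spray_bottle, mug's own z axis and vertical above 0.5 rad).
It also fails if it takes over 72 s, if anything falls off the work surface, if the arm or the gripper's body presses on something with over 40 N, if the wrist force passes 120 N, or if a joint passes its speed limit or range.

## Robot

A 6-joint arm with a two-finger parallel gripper is mounted at the origin on the work surface. World frame = base frame: x ahead of the robot, y to its left, z up, the work surface at z = 0. Lengths are in mm, angles in rad, forces in N, time in s.
With the tool pointing down it reaches from about 275 to 1000 mm from the base axis. Payload 8.4 kg.
Tool frame: the origin (TCP) lies midway between the tips of the shut fingers; the grasp point (between the pads) lies 19 mm behind it; z points along the fingers, y is the line along which they close (so a half turn about z gives the same grasp; the last joint's range is limited). The gripper opens to 85 mm and grips with 20 to 120 N. Pads are 22 mm wide; open, the fingers measure 114 mm over their backs; the gripper's body (76 mm by 85 mm) begins 54 mm behind the grasp point. The pads swing forward as they close: fully open they stand 13 mm farther back than shut.
Start: joints at [1.218, 0.353, 1.633, -0, 1.155, -0.002], TCP at [214.779, 586.939, 231.281] pointing down, gripper open.
Joint ranges: [-2.63, 2.63], [-0.92, 2.1], [0.06, 2.66], [-1.3, 4.44], [0, 2.69], [-3.02, 3.02]. Speed limits (rad/s): [2.22, 2.22, 2.79, 3.14, 3.14, 3.14].

## Interface

Orientations are given as [roll, pitch, yaw] about the fixed x, y, z axes, in that order (R = Rz(yaw) Ry(pitch) Rx(roll)).
In Python, from rig import r, cams gives the robot as it stands. The module is installed in compiled form; this text tells all that it offers.
- The arm moves only by the tool send_rows, never from a script. Its argument "targets" is one flat list of numbers, 7 for each row, row after row: the shift along the tool's x, y, z in m, then the turn, a rotation vector about the tool's x, y, z in rad, then the opening, from -1 (shut) to 1 (fully open). In form: [tx, ty, tz, wx, wy, wz, fingers, tx, ty, tz, wx, wy, wz, fingers, ...]. A call has 1 to 12 rows; each row is the pose to reach, as a shift and turn from the pose commanded when the call began, along the tool's axes at that moment; what a row does not reach only later rows make up. A row lasts 1/12 s, in which the tool goes at most 41.7 mm and 7.16 degrees, less where a joint would pass 70% of its speed; a pose out of reach is approached as far as the arm can. A call with a gripper value outside its range is refused whole. The fingers move at their own pace and stop on an object; "grip_force" is the grip in N (left out, the last holds). Time passes only in rows, so rows that repeat a pose let the fingers close. It gives the time, the measured TCP pose, the force, the opening and the grip force at its end, in the units of the state.
- r.sense(): the state, without advancing time (a new reading comes with each control period).
- cams.grab_frame(name): name is "scene" or "top" or "wrist"; returns a dict with "color" (420x560x3 uint8, blue, green, red), "fx", "fy", "cx", "cy" (pixels), "xyz" and "attitude" of the camera in the world. Camera axes: x right, y down, z forward; pixel columns grow to the right and rows downward; lengths in mm; the calibration is good to about 2 mm. A picture is of the moment at which its call begins. There is no depth.
- r.sign_off(): hands the job in; it is judged then, once.
The state is a dict: "clock": time; "qpos": joint angles; "qvel": joint speeds; "joint_efforts": joint torques, N m; "eef_pos": TCP position; "tcp_rot": TCP orientation; "contact_force": force on the tool from outside, world axes, zero at the start; "wrist_torque": the same for the moment, N m; "opening": opening from 0.0 (shut) to 1.0 (fully open); "grasp_force": force on a finger pad.
Only numpy, scipy, OpenCV 4.12 (cv2) and the standard library are available. Lean on these libraries where they do the work, as an engineer would, in place of code of your own. Each camera call takes 0.05 s, during which the arm holds its last target. There are 200 camera calls.

## Working session

There is one attempt and no reset: what is moved stays moved. The work goes in short steps, Python scripts to look and compute and a tool call to move; the robot and the scene stay as the last step left them, time stands still between calls to the robot, and variables do not carry over. Pictures are saved under pics/ and viewed, at most 10 in all, crops included, and the job is handed in when it is done.

Besides the shell and the picture viewer there is one more tool, called after ">>>" by a JSON object that holds its "api" and its "payload". send_rows: Moves the arm, as the interface text tells. Its arguments: {"type":"object","properties":{"targets":{"type":"array"},"grip_force":{"type":"number"}},"required":["targets"]}

```bash
mkdir -p pics; cat > h.py <<'E'
import numpy as np, cv2, pickle
from scipy.spatial.transform import Rotation as R
def grab(n,tag):
    from rig import cams
    f=cams.grab_frame(n); cv2.imwrite(f'pics/{tag}.png',f['color']); pickle.dump(f,open(f'pics/{tag}.pkl','wb')); return f
def load(tag): return pickle.load(open(f'pics/{tag}.pkl','rb'))
def rot(a):
    a=np.array(a,float)
    return a if a.shape==(3,3) else R.from_euler('xyz',a).as_matrix() if a.size==3 else R.from_quat(a).as_matrix()
def ray(f,p):
    d=rot(f['attitude'])@np.array([(p[0]-f['cx'])/f['fx'],(p[1]-f['cy'])/f['fy'],1.]); return np.array(f['xyz'],float),d/np.linalg.norm(d)
def onz(f,p,z):
    o,d=ray(f,p); return o+d*(z-o[2])/d[2]
def tri(*fp):
    A=0;b=0;L=[ray(f,p) for f,p in fp]
    for o,d in L:
        P=np.eye(3)-np.outer(d,d); A=A+P; b=b+P@o
    x=np.linalg.solve(A,b); return x,[round(float(np.linalg.norm((np.eye(3)-np.outer(d,d))@(x-o))),1) for o,d in L]
def proj(f,X):
    c=rot(f['attitude']).T@(np.array(X,float)-np.array(f['xyz'])); return np.array([f['fx']*c[0]/c[2]+f['cx'],f['fy']*c[1]/c[2]+f['cy']])
E
python3 - <<'E'
from h import *
from rig import r
print(r.sense())
a=grab('scene','s0');b=grab('top','t0')
for f in(a,b):print({k:v for k,v in f.items() if k!='color'})
im=np.hstack([a['color'],b['color']]); 
E
```

```text
{'clock': 0.0, 'qpos': array([ 1.21761636e+00,  3.53616521e-01,  1.63414434e+00,  5.87931051e-06,
        1.15522421e+00, -2.45253504e-03]), 'qvel': array([ 0.00067293,  0.00072686, -0.00064835,  0.00164308,  0.00017374,
       -0.00073712]), 'joint_efforts': array([ 3.53494454e-05, -6.05241323e+01, -3.42077458e+01,  2.54903989e-04,
        9.02288826e-03,  3.44624894e-06]), 'eef_pos': array([214.59826852, 586.48283889, 230.57707988]), 'tcp_rot': array([-3.14020025e+00, -8.79051905e-06,  2.79086284e+00]), 'contact_force': array([-0.12379024, -0.51128212, -0.22043489]), 'wrist_torque': array([-0.00237964,  0.01076353, -0.02101992]), 'grasp_force': 0.0, 'opening': 1.0006756426245944}
{'fx': 412.6125748080279, 'fy': 412.6125748080279, 'cx': 276.0234961512481, 'cy': 209.76883076179973, 'xyz': array([1173.02256655, -434.06714192,  945.89580682]), 'attitude': array([-2.42823276,  0.01046795,  0.97932173])}
{'fx': 498.3760688594072, 'fy': 498.3760688594072, 'cx': 279.9200758910452, 'cy': 210.9131295527314, 'xyz': array([ 356.19344927,  -26.78060166, 1891.79037179]), 'attitude': array([-3.04398230e+00,  2.48117806e-03, -1.57840226e+00])}
```

View pics/s0.png

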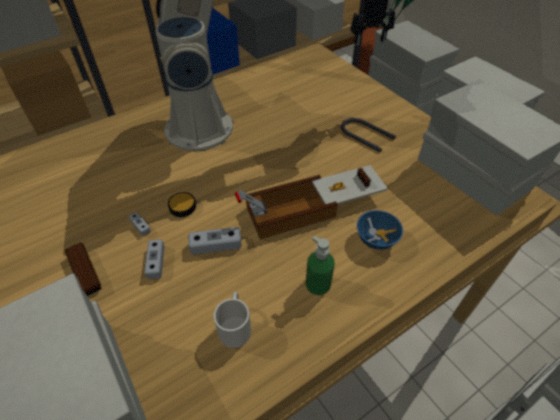

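View pics/t0.png

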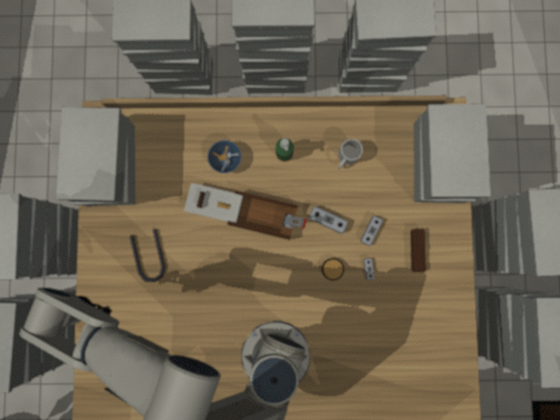

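The scene shows three silver lock bodies: scene (215,240)/top (327,219), scene (154,258)/top (372,230) and scene (140,223)/top (369,268). The tray is at top (268,213). Next I'll check their sizes in enlarged crops.

```bash
python3 - <<'E'
from h import *
t=load('t0');s=load('s0')
c=cv2.resize(t['color'][170:290,180:390],None,fx=3.8,fy=3.8,interpolation=cv2.INTER_CUBIC); cv2.imwrite('pics/tc.png',c)
c=cv2.resize(s['color'][150:285,120:400],None,fx=2.85,fy=2.85,interpolation=cv2.INTER_CUBIC); cv2.imwrite('pics/sc.png',c)
for p in[(327,219),(372,230),(369,268),(332,268),(418,250)]:print(p,onz(t,p,30))
E
```

```text
(327, 219) [ 506.7051682  -199.70851643   30.        ]
(372, 230) [ 464.14875677 -367.17441246   30.        ]
(369, 268) [ 323.12148043 -352.43531581   30.        ]
(332, 268) [ 324.1597633  -215.19224141   30.        ]
(418, 250) [ 388.30904184 -536.41515027   30.        ]
```

View pics/tc.png

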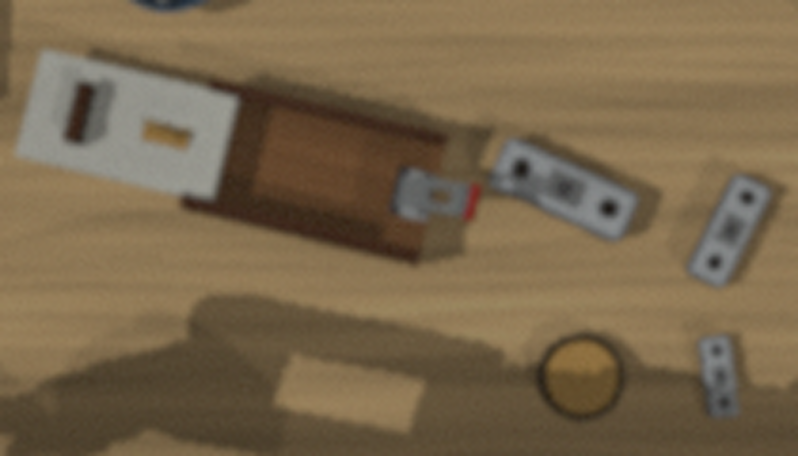

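View pics/sc.png

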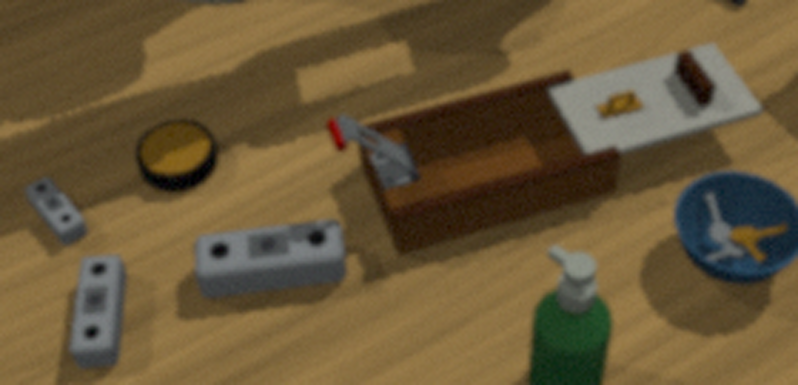

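By length the three are about 131, 107 and 77 mm, so the one meant is the middle one, crop (731,230) or top (372,230). Lock holes are at tc (747,197)/(714,262) and sc (98,268)/(92,332). The staple is at tc (168,130)/sc (621,100), and the red grip at tc (474,202)/sc (336,133).

```bash
python3 - <<'E'
from h import *
t=load('t0');s=load('s0')
T=lambda x,y:(t,((x+.5)/3.8-.5+180,(y+.5)/3.8-.5+170))
S=lambda x,y:(s,((x+.5)/2.85-.5+120,(y+.5)/2.85-.5+150))
for n,a,b in [('hole1',(747,197),(98,268)),('hole2',(714,262),(92,332)),('lockmid',(731,230),(95,300)),('staple',(170,130),(622,98)),('lidgriptop',(80,112),(690,66)),('red',(474,202),(336,133)),('lidcorner near R',(240,97),(583,152)),('lidcorner near L',(215,200),(550,88)),('lidcorner far',(43,50),(762,107)),('lidcorner far L',(15,155),(714,45)),('tray corner blockL',(415,264),(360,137)),('blockR',(447,137),(402,213))]:
    x,e=tri(T(*a),S(*b)); print(n,x.round(1),e)
for p in[(43,50),(240,97),(215,200),(15,155)]:print('lid z53',onz(*T(*p),53).round(1))
for p in[(753,172),(775,190),(718,287),(687,270)]:print('lock z34',onz(*T(*p),34).round(1))
E
```

```text
hole1 [ 491.4 -360.4  117.5] [6.7, 6.7]
hole2 [ 433.6 -369.   -46.1] [6.3, 6.3]
lockmid [ 463.3 -364.5   39.7] [0.9, 0.9]
staple [562.8 181.4  77.2] [2.0, 2.0]
lidgriptop [577.2 263.5  89.9] [1.5, 1.5]
red [ 486.1 -108.7  133.3] [1.3, 1.3]
lidcorner near R [593.6 111.7  66.7] [1.6, 1.6]
lidcorner near L [496.2 139.8  60.3] [2.4, 2.4]
lidcorner far [643.7 306.7  59.7] [0.7, 0.7]
lidcorner far L [541.3 334.2  54.3] [0.8, 0.8]
tray corner blockL [432.1 -55.4  46.5] [0.5, 0.5]
blockR [555.3 -84.7  67.1] [3.4, 3.4]
lid z53 [644.3 307.4  53. ]
lid z53 [596.2 114.1  53. ]
lid z53 [495.4 138.4  53. ]
lid z53 [540.9 333.8  53. ]
lock z34 [ 520.3 -389.5   34. ]
lock z34 [ 502.4 -410.7   34. ]
lock z34 [ 407.6 -352.3   34. ]
lock z34 [ 424.4 -322.3   34. ]
```

```bash
cat >> h.py <<'E'
def plan(pos,yaw=None,rpy=None):
    from rig import r
    s=r.sense(); C=R.from_euler('xyz',s['tcp_rot']); G=R.from_euler('xyz',rpy if rpy is not None else [np.pi,0,yaw])
    d=C.inv().apply(np.array(pos)-s['eef_pos'])/1000; w=(C.inv()*G).as_rotvec()
    print('rows~',max(np.linalg.norm(d)*1000/41.7,np.degrees(np.linalg.norm(w))/7.16).round(1),'d',d.round(4),'w',w.round(4))
E
python3 - <<'E'
from h import *
from rig import r
f=grab('wrist','w0'); s=r.sense(); C=R.from_euler('xyz',s['tcp_rot']).as_matrix()
print('cam in tool',C.T@(np.array(f['xyz'])-s['eef_pos']), (C.T@rot(f['attitude'])).round(3), f['fx'])
ty=np.radians(-13.5)
for p,y in[((520,110,330),ty+np.pi/2),((520,110,330),ty-np.pi/2),((520,110,330),ty),((520,110,330),ty+np.pi)]:plan(p,y)
E
```

```text
cam in tool [  76.93598      -0.64618574 -143.97887118] [[-0.001 -0.954 -0.299]
 [ 1.    -0.001  0.001]
 [-0.001 -0.299  0.954]] 292.1967866757096
rows~ 13.8 d [-0.4505 -0.3427 -0.0989] w [-9.0000e-04  8.0000e-04  1.4556e+00]
rows~ 13.8 d [-0.4505 -0.3427 -0.0989] w [-8.000e-04 -1.000e-03 -1.686e+00]
rows~ 24.2 d [-0.4505 -0.3427 -0.0989] w [-1.0000e-04  1.7000e-03  3.0264e+00]
rows~ 13.8 d [-0.4505 -0.3427 -0.0989] w [-1.100e-03 -1.000e-04 -1.152e-01]
```

```bash
python3 - <<'E'
from h import *
plan((530,90,290),np.radians(166.5))
E
```

```text
rows~ 14.2 d [-0.4668 -0.358  -0.0589] w [-1.100e-03 -1.000e-04 -1.152e-01]
```

>>> {"api": "send_rows", "payload": {"targets": [-0.4668,-0.358,-0.0589,0,0,-0.115,1,-0.4668,-0.358,-0.0589,0,0,-0.115,1,-0.4668,-0.358,-0.0589,0,0,-0.115,1,-0.4668,-0.358,-0.0589,0,0,-0.115,1,-0.4668,-0.358,-0.0589,0,0,-0.115,1,-0.4668,-0.358,-0.0589,0,0,-0.115,1,-0.4668,-0.358,-0.0589,0,0,-0.115,1,-0.4668,-0.358,-0.0589,0,0,-0.115,1,-0.4668,-0.358,-0.0589,0,0,-0.115,1,-0.4668,-0.358,-0.0589,0,0,-0.115,1,-0.4668,-0.358,-0.0589,0,0,-0.115,1,-0.4668,-0.358,-0.0589,0,0,-0.115,1]}}

```text
clock: 1.15
eef_pos: [482.0, 165.0, 281.3]
tcp_rot: [3.141, 0.0, 2.906]
contact_force: [0.7, -0.5, -0.3]
opening: 1.002
grasp_force: 0.0
```

```bash
python3 - <<'E'
from h import *
from rig import r
plan((530,90,290),np.radians(166.5))
plan((450,-340,250),np.radians(146.4))
E
```

```text
rows~ 2.1 d [-0.0642 -0.0617 -0.0087] w [ 0.0001  0.0001 -0.0002]
rows~ 12.2 d [-0.0868 -0.4985  0.0313] w [1.000e-04 0.000e+00 3.507e-01]
```

```bash
python3 - <<'E'
from h import *
grab('wrist','w1')
E
```

>>> {"api": "send_rows", "payload": {"targets": [-0.048,-0.12,0,0,0,0,1,-0.048,-0.12,0,0,0,0,1,-0.048,-0.12,0,0,0,0,1,-0.048,-0.12,0,0,0,0,1,-0.048,-0.12,0,0,0,0,1]}}

```text
clock: 1.62
eef_pos: [500.2, 36.9, 280.9]
tcp_rot: [-3.141, -0.0, 2.902]
contact_force: [0.5, 0.9, 0.0]
opening: 1.002
grasp_force: 0.0
```

```bash
python3 - <<'E'
from h import *
b=grab('wrist','w2');a=load('w1')
c=np.vstack([a['color'],b['color']])
for p in [(531,63,8),(563,181,74),(486,-109,133)]:print(proj(a,p),proj(b,p))
w=np.hstack([a['color'],b['color']]); cv2.imwrite('pics/w12.png',cv2.resize(w,(800,300),interpolation=cv2.INTER_AREA))
plan((450,-340,250),np.radians(146.4))
E
```

```text
[219.98260608 223.63760275] [300.26332221 193.0277283 ]
[304.43663273 243.10378282] [401.69035854 207.7233046 ]
[ 37.29625551 258.77731069] [140.41299824 218.42721671]
rows~ 9.2 d [-0.0408 -0.3795  0.0308] w [ 2.000e-04 -5.000e-04  3.479e-01]
```

View pics/w12.png

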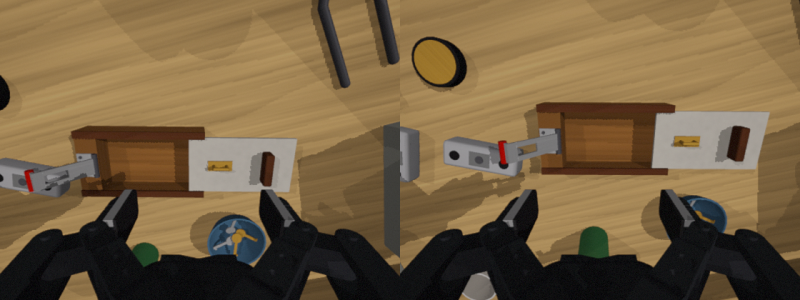

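```bash
python3 - <<'E'
from h import *
a=load('w1')['color'];b=load('w2')['color']
q=lambda f,x,y:cv2.resize(f[y:y+100,x:x+133],(399,300),interpolation=cv2.INTER_CUBIC)
cv2.imwrite('pics/w4.png',np.vstack([np.hstack([q(a,20,190),q(a,275,185)]),np.hstack([q(b,120,150),q(b,375,145)])]))
E
```

```text
(no output)
```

View pics/w4.png

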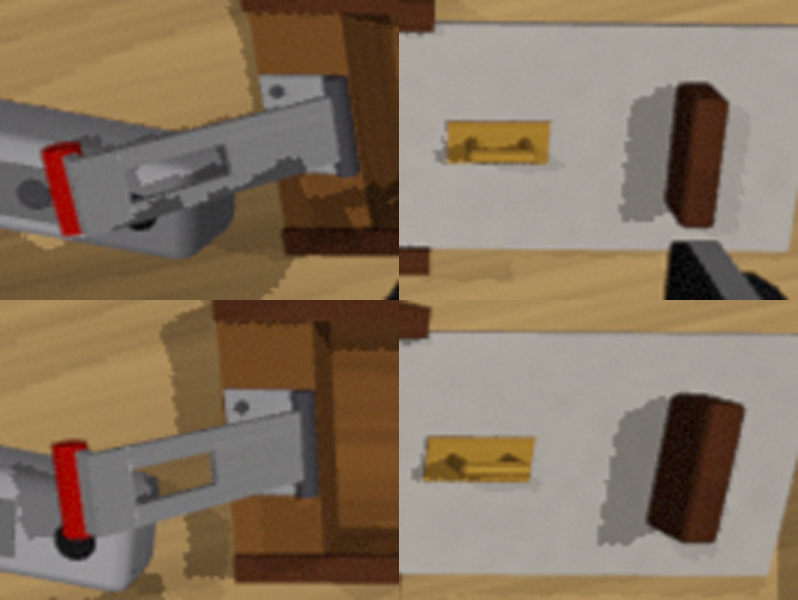

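>>> {"api": "send_rows", "payload": {"targets": [-0.041,-0.38,0.031,0,0,0.348,1,-0.041,-0.38,0.031,0,0,0.348,1,-0.041,-0.38,0.031,0,0,0.348,1,-0.041,-0.38,0.031,0,0,0.348,1,-0.041,-0.38,0.031,0,0,0.348,1,-0.041,-0.38,0.031,0,0,0.348,1,-0.041,-0.38,0.031,0,0,0.348,1,-0.041,-0.38,0.031,0,0,0.348,1,-0.041,-0.38,0.031,0,0,0.348,1,-0.041,-0.38,0.031,0,0,0.348,1,-0.041,-0.38,0.031,0,0,0.348,1]}}

```text
clock: 2.58
eef_pos: [451.5, -340.9, 249.4]
tcp_rot: [3.141, -0.001, 2.556]
contact_force: [0.8, 0.7, 0.0]
opening: 0.998
grasp_force: 0.0
```

```bash
python3 - <<'E'
from h import *
f=grab('wrist','w3')
p=proj(f,(463,-366,34)); print(p, proj(f,(500,-140,20)))
x,y=int(p[0])-100,int(p[1])-75
print(x,y); y=max(y,0)
c=f['color'][y:y+150,x:x+200]; cv2.imwrite('pics/w3c.png',cv2.resize(c,None,fx=4,fy=4,interpolation=cv2.INTER_CUBIC))
E
```

```text
[266.66508425 203.42171599] [436.35375582 126.31500448]
166 128
```

View pics/w3c.png

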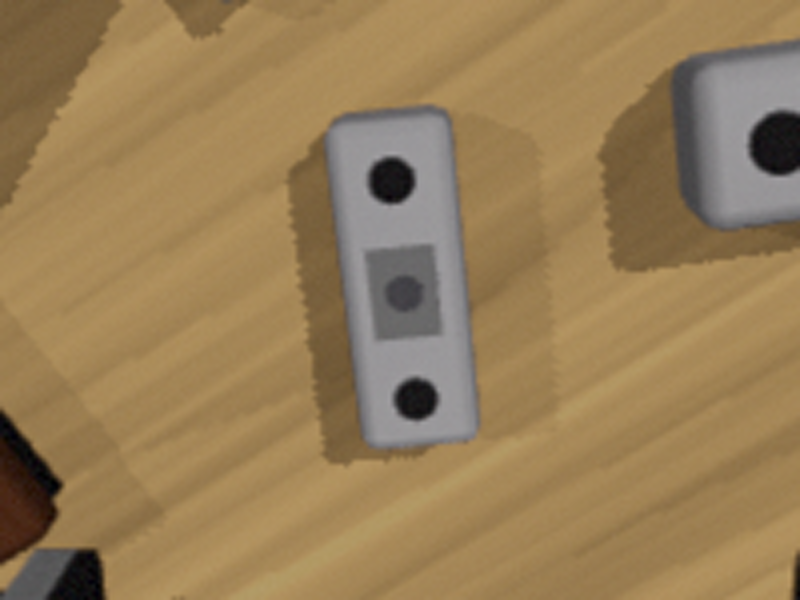

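Both wrist crops show the 110 mm lock, with holes at (391,181)/(416,400) and the key disc at (404,293). In the tray panels the red grip is at (62,190)/(70,490), the hinge at (345,125)/(305,445), the staple bar at (503,155)/(498,467) and the lid grip top at (705,157)/(713,470).

```bash
python3 - <<'E'
from h import *
t=load('t0');s=load('s0');a=load('w1');b=load('w2');c=load('w3')
T=lambda x,y:(t,((x+.5)/3.8-.5+180,(y+.5)/3.8-.5+170))
S=lambda x,y:(s,((x+.5)/2.85-.5+120,(y+.5)/2.85-.5+150))
P=lambda f,x0,y0,u,v:(f,((u+.5)/3-.5+x0,(v+.5)/3-.5+y0))
W=lambda u,v:(c,((u+.5)/4-.5+166,(v+.5)/4-.5+128))
D={'red':(P(a,20,190,62,190),P(b,120,150,70,190),T(474,202),S(336,133)),
'hinge':(P(a,20,190,345,125),P(b,120,150,305,145)),
'staple':(P(a,275,185,503-399,155),P(b,375,145,498-399,167)),
'lidgriptop':(P(a,275,185,705-399,157),P(b,375,145,713-399,170))}
for n,v in D.items():
    x,e=tri(*v);print(n,x.round(1),e); D[n]=x
x,e=tri(W(404,293),T(731,230),S(95,300));print('lock disc',x.round(1),e)
# lock top at measured z
for p in[(391,181),(404,293),(416,400),(330,118),(448,108),(476,436),(367,446)]:print(onz(*W(*p),34).round(1))
pts=np.array([D[k][:2] for k in('red','hinge','staple','lidgriptop')]);m=pts.mean(0);v=np.linalg.svd(pts-m)[2][0];v*=np.sign(v[1])
print('yaw',np.degrees(np.arctan2(v[1],v[0]))-90,((pts-m)@np.array([v[1],-v[0]])).round(1),((pts-m)@v).round(1))
# rim edges at z 59: top rows
for q in[(P(b,120,150,213,320-300)),(P(b,120,150,237,283)),(P(a,20,190,248,12)),(P(a,20,190,285,252))]:print('rim',onz(*q,59).round(1))
# lid edge at z53 (panel lid)
for q in [P(a,275,185,35,22),P(a,275,185,395,25),P(b,375,145,35,33),P(b,375,145,395,35)]: print('lid edge -x',onz(*q,53).round(1))
E
```

```text
red [ 483.2 -107.6  128.4] [1.6, 1.4, 3.7, 1.9]
hinge [501.  -39.8  53.8] [0.2, 0.2]
staple [555.  189.1  74.5] [0.0, 0.0]
lidgriptop [575.  272.6  78.6] [0.6, 0.6]
lock disc [ 461.4 -364.3   36.8] [1.9, 2.3, 0.9]
[ 428.3 -347.3   34. ]
[ 460.2 -364.2   34. ]
[ 492.4 -381.3   34. ]
[ 402.2 -351.9   34. ]
[ 419.5 -320.3   34. ]
[ 513.8 -371.8   34. ]
[ 496.8 -403.9   34. ]
yaw -13.494016391162035 [-0.7  0.9 -0.1 -0.1] [-191.6 -121.6  113.7  199.6]
rim [440.2 -59.7  59. ]
rim [554.6 -87.4  59. ]
rim [441.1 -57.7  59. ]
rim [552.6 -88.1  59. ]
lid edge -x [495.9 172.9  53. ]
lid edge -x [534.1 325.3  53. ]
lid edge -x [498.3 177.6  53. ]
lid edge -x [535.1 324.3  53. ]
```

```bash
python3 - <<'E'
from h import *
plan((459.8,-363.8,150),np.radians(151.5))
plan((459.8,-363.8,2),np.radians(151.5))
E
```

```text
rows~ 2.5 d [-0.0204 -0.0159  0.0995] w [ 0.0007 -0.0011 -0.0872]
rows~ 6.0 d [-0.0206 -0.016   0.2475] w [ 0.0007 -0.0011 -0.0872]
```

>>> {"api": "send_rows", "payload": {"targets": [-0.0205,-0.016,0.0995,0.0007,-0.001,-0.087,1,-0.0205,-0.016,0.0995,0.0007,-0.001,-0.087,1,-0.0205,-0.016,0.0995,0.0007,-0.001,-0.087,1,-0.0205,-0.016,0.14,0.0007,-0.001,-0.087,1,-0.0205,-0.016,0.18,0.0007,-0.001,-0.087,1,-0.0205,-0.016,0.21,0.0007,-0.001,-0.087,1,-0.0205,-0.016,0.235,0.0007,-0.001,-0.087,1,-0.0205,-0.016,0.2475,0.0007,-0.001,-0.087,1,-0.0205,-0.016,0.2475,0.0007,-0.001,-0.087,1]}}

```text
clock: 3.38
eef_pos: [458.9, -361.5, 0.3]
tcp_rot: [3.141, -0.004, 2.647]
contact_force: [-0.3, 0.0, 0.8]
opening: 0.997
grasp_force: 0.0
```

>>> {"api": "send_rows", "payload": {"targets": [0,0,0,0,0,0,-0.5,0,0,0,0,0,0,-0.5,0,0,0,0,0,0,-0.5,0,0,0,0,0,0,-0.5,0,0,0,0,0,0,-0.5,0,0,0,0,0,0,-0.5,0,0,0,0,0,0,-0.5,0,0,0,0,0,0,-0.5], "grip_force": 40}}

```text
clock: 4.05
eef_pos: [460.6, -365.3, 4.4]
tcp_rot: [-3.141, 0.004, 2.644]
contact_force: [0.6, 2.1, 6.7]
opening: 0.461
grasp_force: 41.4
```

```bash
python3 - <<'E'
from h import *
plan((459.8,-363.8,185),np.radians(151.5))
plan((521.3,48.5,185),np.radians(76.5))
E
```

```text
rows~ 4.3 d [ 0.0007  0.0008 -0.1806] w [-0.0009  0.0038  0.0003]
rows~ 10.9 d [ 0.1433  0.3925 -0.1815] w [0.0017 0.0039 1.3093]
```

>>> {"api": "send_rows", "payload": {"targets": [0,0,-0.02,0,0.003,0,-0.5,0,0,-0.055,0,0.003,0,-0.5,0,0,-0.095,0,0.003,0,-0.5,0,0,-0.135,0,0.003,0,-0.5,0,0,-0.17,0,0.003,0.1,-0.5,0.01,0.02,-0.1815,0,0.003,0.22,-0.5,0.02,0.055,-0.1815,0,0.003,0.34,-0.5,0.032,0.09,-0.1815,0,0.003,0.46,-0.5,0.045,0.125,-0.1815,0,0.003,0.58,-0.5,0.058,0.16,-0.1815,0,0.003,0.7,-0.5,0.072,0.195,-0.1815,0,0.003,0.82,-0.5,0.085,0.23,-0.1815,0,0.003,0.94,-0.5]}}

```text
clock: 5.05
eef_pos: [493.6, -123.8, 184.7]
tcp_rot: [3.142, -0.001, 1.713]
contact_force: [1.0, 0.3, -2.0]
opening: 0.462
grasp_force: 41.4
```

```bash
python3 - <<'E'
from h import *
plan((521.3,48.5,185),np.radians(76.5))
E
```

```text
rows~ 4.2 d [ 0.1667  0.0518 -0.0002] w [-1.000e-04 -1.000e-03  3.778e-01]
```

>>> {"api": "send_rows", "payload": {"targets": [0.0345,0.011,0,0,0,0.1,-0.5,0.07,0.022,0,0,0,0.2,-0.5,0.105,0.033,0,0,0,0.3,-0.5,0.135,0.042,0,0,0,0.377,-0.5,0.16,0.05,0,0,0,0.377,-0.5,0.1667,0.0518,0,0,0,0.377,-0.5,0.1667,0.0518,0,0,0,0.377,-0.5]}}

```text
clock: 5.63
eef_pos: [520.6, 48.8, 184.6]
tcp_rot: [-3.141, -0.001, 1.345]
contact_force: [0.3, 0.0, -3.5]
opening: 0.459
grasp_force: 41.3
```

```bash
python3 - <<'E'
from h import *
from rig import r
print(r.sense()['eef_pos'])
plan((521.3,48.5,12),np.radians(76.5))
f=grab('wrist','w5')
E
```

```text
[520.58511587  48.78757219 184.61582847]
rows~ 4.1 d [-0.0004  0.0009  0.1726] w [-0.0006 -0.0015  0.0099]
```

View pics/w5.png

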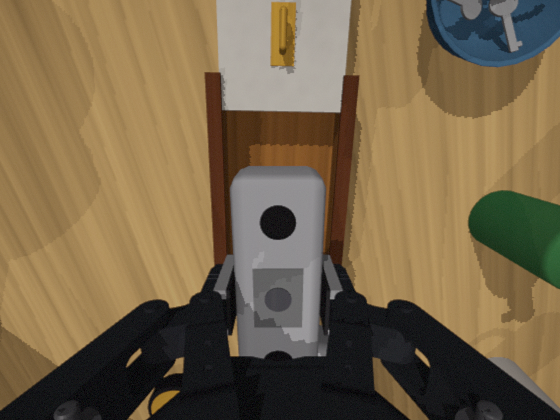

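The lock is held level and centred over the hollow between the walls at x 222–340. Key disc is at (278,299). I'll lower it.

>>> {"api": "send_rows", "payload": {"targets": [0,0.001,0.035,0,0,0.01,-0.5,0,0.001,0.07,0,0,0.01,-0.5,0,0.001,0.105,0,0,0.01,-0.5,0,0.001,0.135,0,0,0.01,-0.5,0,0.001,0.155,0,0,0.01,-0.5,0,0.001,0.164,0,0,0.01,-0.5,0,0.001,0.168,0,0,0.01,-0.5,0,0.001,0.17,0,0,0.01,-0.5,0,0.001,0.171,0,0,0.01,-0.5,0,0.001,0.172,0,0,0.01,-0.5]}}

```text
clock: 6.52
eef_pos: [522.3, 47.0, 13.3]
tcp_rot: [3.141, -0.002, 1.332]
contact_force: [0.3, -0.1, -2.2]
opening: 0.465
grasp_force: 41.2
```

>>> {"api": "send_rows", "payload": {"targets": [0,0,0.001,0,0,0,-0.5,0,0,0.001,0,0,0,-0.5,0,0,0.002,0,0,0,-0.5,0,0,0.002,0,0,0,-0.5]}}

```text
clock: 6.85
eef_pos: [522.4, 47.2, 12.4]
tcp_rot: [3.141, -0.001, 1.333]
contact_force: [-5.1, -1.5, 19.7]
opening: 0.465
grasp_force: 44.1
```

>>> {"api": "send_rows", "payload": {"targets": [0,0,0,0,0,0,0.3,0,0,0,0,0,0,0.3,0,0,0,0,0,0,0.3,0,0,0,0,0,0,0.3,0,0,-0.02,0,0,0,0.3,0,0,-0.06,0,0,0,0.3,0,0,-0.1,0,0,0,0.3,0,0,-0.14,0,0,0,0.3,0,0,-0.17,0,0,0,0.3,0,0,-0.17,0,0,0,0.3]}}

```text
clock: 7.68
eef_pos: [525.1, 47.3, 186.3]
tcp_rot: [3.134, -0.004, 1.333]
contact_force: [1.3, 0.3, 0.7]
opening: 0.651
grasp_force: 0.0
```

```bash
python3 - <<'E'
from h import *
from rig import r
f=grab('wrist','w6');t=grab('top','t1')
for y in (-13.5,166.5): plan((575.1,272.7,140),np.radians(y))
plan((575.1,272.7,58),np.radians(-13.5))
c=np.hstack([f['color'],cv2.resize(t['color'][165:291,180:350],None,fx=3.33,fy=3.33)[:420]]);cv2.imwrite('pics/p6.png',cv2.resize(c,(800,int(800*420/c.shape[1]))))
E
```

```text
rows~ 12.5 d [ 0.2317 -0.002   0.0417] w [-4.0000e-04 -2.6000e-03  1.5681e+00]
rows~ 12.6 d [ 0.2317 -0.002   0.0417] w [ 2.6000e-03 -4.0000e-04 -1.5735e+00]
rows~ 12.5 d [ 0.2315 -0.0021  0.1237] w [-4.0000e-04 -2.6000e-03  1.5681e+00]
```

View pics/p6.png

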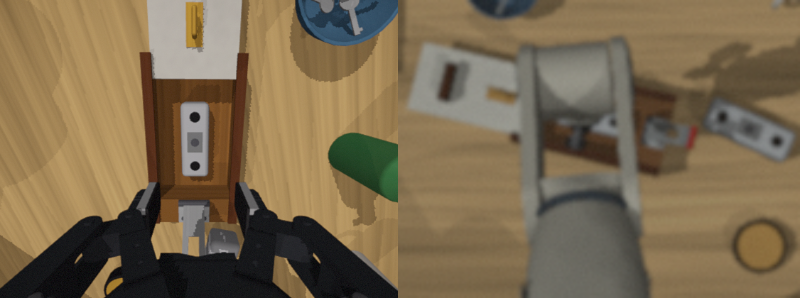

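The lock lies flat in the hollow at (194,140), clear of the lid edge. The next step is the lid grip.

>>> {"api": "send_rows", "payload": {"targets": [0.02,0,0.01,0,0,-0.12,1,0.04,0,0.02,0,0,-0.245,1,0.06,0,0.03,0,0,-0.37,1,0.08,0,0.04,0,0,-0.495,1,0.1,0,0.04,0,0,-0.62,1,0.12,0,0.04,0,0,-0.745,1,0.14,0,0.04,0,0,-0.87,1,0.16,0,0.04,0,0,-0.99,1,0.18,0,0.04,0,0,-1.115,1,0.2,0,0.04,0,0,-1.24,1,0.22,-0.002,0.04,0,0,-1.36,1,0.2317,-0.002,0.04,0,0,-1.48,1]}}

```text
clock: 8.78
eef_pos: [573.1, 274.0, 137.8]
tcp_rot: [-3.141, -0.004, 2.819]
contact_force: [-0.6, -0.1, 0.2]
opening: 0.999
grasp_force: 0.0
```

```bash
python3 - <<'E'
from h import *
plan((575.1,272.7,57),np.radians(166.5))
f=grab('wrist','w7'); print(proj(f,(575.1,272.7,81)))
E
```

```text
rows~ 1.9 d [-0.0026 -0.0005  0.0808] w [-0.0009 -0.0041 -0.0869]
[277.57660891 233.92372011]
```

>>> {"api": "send_rows", "payload": {"targets": [-0.0026,0,0.02,0,-0.004,-0.087,1,-0.0026,0,0.05,0,-0.004,-0.087,1,-0.0026,0,0.07,0,-0.004,-0.087,1,-0.0026,0,0.08,0,-0.004,-0.087,1,-0.0026,0,0.08,0,-0.004,-0.087,1,-0.0026,0,0.08,0,-0.004,-0.087,-0.9,-0.0026,0,0.08,0,-0.004,-0.087,-0.9,-0.0026,0,0.08,0,-0.004,-0.087,-0.9,-0.0026,0,0.08,0,-0.004,-0.087,-0.9,-0.0026,0,0.08,0,-0.004,-0.087,-0.9,-0.0026,0,0.08,0,-0.004,-0.087,-0.9,-0.0026,0,0.08,0,-0.004,-0.087,-0.9]}}

```text
clock: 9.83
eef_pos: [576.9, 272.0, 61.2]
tcp_rot: [3.14, 0.003, 2.899]
contact_force: [-1.4, -0.3, 5.8]
opening: 0.175
grasp_force: 40.6
```

```bash
python3 - <<'E'
from h import *
from rig import r
s=r.sense();print(s['opening'],s['grasp_force'],s['contact_force'])
v=np.array([.2334,.9724]);p=s['eef_pos'][:2]-v*172; print(v@(s['eef_pos'][:2]-(523.6,58.2)))
plan((*p,s['eef_pos'][2]),np.radians(166.5))
E
```

```text
0.17500091927377853 40.6132847070694 [-1.3586657  -0.31800405  5.78022599]
220.392674369982
rows~ 4.1 d [-0.0012 -0.172  -0.0003] w [ 0.0015  0.0034 -0.0069]
```

>>> {"api": "send_rows", "payload": {"targets": [0,-0.012,0,0,0,0,-0.9,0,-0.03,0,0,0,0,-0.9,0,-0.05,0,0,0,0,-0.9,0,-0.07,0,0,0,0,-0.9,0,-0.09,0,0,0,0,-0.9,-0.001,-0.11,0,0,0,0,-0.9,-0.001,-0.13,0,0,0,0,-0.9,-0.001,-0.148,0,0,0,0,-0.9,-0.001,-0.158,0,0,0,0,-0.9,-0.001,-0.165,0,0,0,0,-0.9,-0.001,-0.168,0,0,0,0,-0.9,-0.001,-0.168,0,0,0,0,-0.9]}}

```text
clock: 10.83
eef_pos: [535.8, 107.9, 61.1]
tcp_rot: [3.141, 0.001, 2.898]
contact_force: [-7.5, -0.0, 16.1]
opening: 0.176
grasp_force: 42.1
```

>>> {"api": "send_rows", "payload": {"targets": [0,-0.002,0,0,0,0,-0.9,0,-0.004,0,0,0,0,-0.9,0,-0.004,0,0,0,0,-0.9]}}

```text
clock: 11.08
eef_pos: [535.8, 107.5, 61.1]
tcp_rot: [3.136, 0.001, 2.897]
contact_force: [-7.2, 21.2, 10.3]
opening: 0.181
grasp_force: 41.6
```

>>> {"api": "send_rows", "payload": {"targets": [0,0.004,0,0,0,0,1,0,0.004,0,0,0,0,1,0,0.004,0,0,0,0,1,0,0.004,0,0,0,0,1,0,0.004,-0.03,0,0,0,1,0,0.004,-0.07,0,0,0,1,0,0.004,-0.105,0,0,0.1,1,0,0.004,-0.13,0,0,0.22,1,0,0.004,-0.14,0,0,0.345,1,0,0.004,-0.14,0,0,0.47,1,0,0.004,-0.14,0,0,0.595,1,0,0.004,-0.14,0,0,0.72,1]}}

```text
clock: 12.08
eef_pos: [536.9, 108.0, 200.4]
tcp_rot: [3.139, 0.002, 2.173]
contact_force: [0.2, 0.6, 0.8]
opening: 1.001
grasp_force: 0.0
```

```bash
python3 - <<'E'
from h import *
plan((483.2,-107.6,200),np.radians(76.5))
f=grab('wrist','w8');t=grab('top','t2');s=grab('scene','s2')
cv2.imwrite('pics/p8.png',np.vstack([cv2.resize(s['color'][150:250,190:330],(798,570),interpolation=cv2.INTER_CUBIC)]))
E
```

```text
rows~ 6.7 d [-0.1473 -0.1663  0.0003] w [3.300e-03 7.000e-04 8.376e-01]
```

View pics/p8.png

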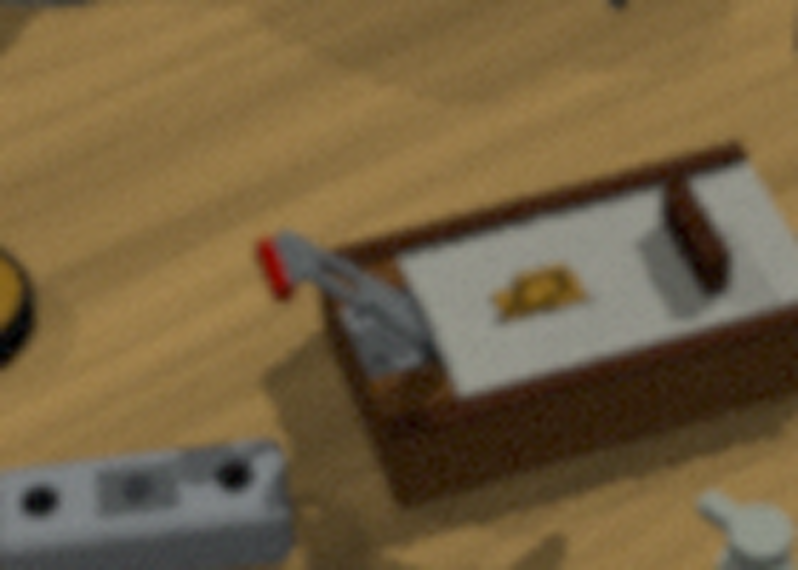

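The scene shows the lid shut, with its edge against the end block. The hasp is still up with its red grip at crop (273,265). I'm going to the grip now.

>>> {"api": "send_rows", "payload": {"targets": [-0.02,-0.024,0,0,0,0.12,1,-0.042,-0.048,0,0,0,0.24,1,-0.063,-0.072,0,0,0,0.36,1,-0.084,-0.096,0,0,0,0.48,1,-0.105,-0.12,0,0,0,0.6,1,-0.126,-0.145,0,0,0,0.72,1,-0.146,-0.166,0,0,0,0.8376,1,-0.146,-0.166,0,0,0,0.8376,1,-0.146,-0.166,0,0,0,0.8376,1]}}

```text
clock: 12.98
eef_pos: [483.7, -107.5, 199.9]
tcp_rot: [3.139, -0.001, 1.343]
contact_force: [0.4, -0.7, 0.1]
opening: 0.999
grasp_force: 0.0
```

```bash
python3 - <<'E'
from h import *
plan((484,-106.6,115),np.radians(76.5))
E
```

```text
rows~ 2.0 d [ 0.0009 -0.0001  0.0849] w [ 0.0024 -0.0007  0.0081]
```

>>> {"api": "send_rows", "payload": {"targets": [0.001,0,0.03,0.002,0,0.008,1,0.001,0,0.06,0.002,0,0.008,1,0.001,0,0.078,0.002,0,0.008,1,0.001,0,0.085,0.002,0,0.008,1,0.001,0,0.085,0.002,0,0.008,-0.5,0.001,0,0.085,0.002,0,0.008,-0.5,0.001,0,0.085,0.002,0,0.008,-0.5,0.001,0,0.085,0.002,0,0.008,-0.5,0.001,0,0.085,0.002,0,0.008,-0.5,0.001,0,0.085,0.002,0,0.008,-0.5,0.001,0,0.085,0.002,0,0.008,-0.5], "grip_force": 25}}

```text
clock: 13.9
eef_pos: [483.1, -105.6, 115.7]
tcp_rot: [-3.14, 0.0, 1.335]
contact_force: [-7.4, -2.8, 5.4]
opening: 0.388
grasp_force: 26.9
```

```bash
python3 - <<'E'
from h import *
from rig import r
s=r.sense();print(s['eef_pos'],s['opening']*85,s['grasp_force'],s['contact_force'])
grab('wrist','w9')
C=R.from_euler('xyz',s['tcp_rot']);v=np.array([.2334,.9724]);rad=95.9;a0=np.radians(135.6)
# arc shifts for grip angle a0 -> 7.8deg
for a in np.radians([135.6,128,118,108,98,88,78,68,58,48,38,28,18,7.8]):
    dy=rad*(np.cos(a)-np.cos(a0));dz=rad*(np.sin(a)-np.sin(a0));print(round(float(np.degrees(a))),(C.inv().apply([v[0]*dy,v[1]*dy,dz])/1000).round(4))
E
```

```text
[ 483.12415388 -105.55282917  115.71441808] 33.020583879702144 26.867764592170715 [-7.36733443 -2.83969365  5.43205481]
136 [0. 0. 0.]
128 [ 0.0095 -0.     -0.0085]
118 [ 0.0235 -0.     -0.0176]
108 [ 0.0389 -0.0001 -0.0241]
98 [ 0.0552 -0.0001 -0.0279]
88 [ 0.0719 -0.0001 -0.0288]
78 [ 0.0884 -0.0001 -0.0268]
68 [ 1.044e-01 -1.000e-04 -2.190e-02]
58 [ 1.193e-01 -1.000e-04 -1.430e-02]
48 [ 0.1327 -0.     -0.0042]
38 [ 0.1441 -0.      0.008 ]
28 [ 0.1532 -0.      0.022 ]
18 [0.1597 0.     0.0374]
8 [0.1636 0.     0.054 ]
```

View pics/w9.png

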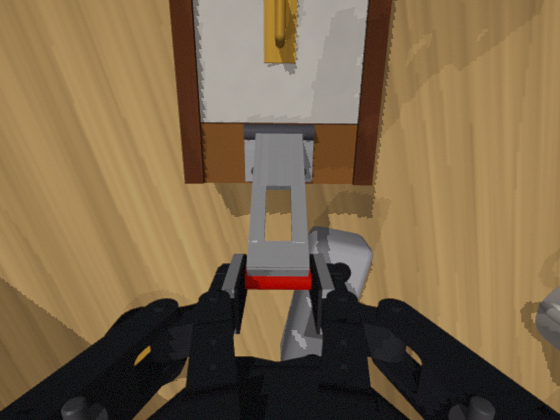

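The red grip is pinched by its ends at (278,282). I'll swing it along the arc.

>>> {"api": "send_rows", "payload": {"targets": [0.0095,0,-0.0085,0,0,0,-0.5,0.0235,0,-0.0176,0,0,0,-0.5,0.0389,0,-0.0241,0,0,0,-0.5,0.0552,0,-0.0279,0,0,0,-0.5,0.0719,0,-0.0288,0,0,0,-0.5,0.0884,0,-0.0268,0,0,0,-0.5,0.1044,0,-0.0219,0,0,0,-0.5,0.1193,0,-0.0143,0,0,0,-0.5,0.1327,0,-0.0042,0,0,0,-0.5,0.1441,0,0.008,0,0,0,-0.5,0.1532,0,0.022,0,0,0,-0.5,0.1532,0,0.022,0,0,0,-0.5]}}

```text
clock: 14.95
eef_pos: [521.2, 46.7, 93.0]
tcp_rot: [3.14, -0.004, 1.334]
contact_force: [-1.3, 11.6, 6.3]
opening: 0.386
grasp_force: 31.8
```

>>> {"api": "send_rows", "payload": {"targets": [0.004,0,0.01,0,0,0,-0.5,0.006,0,0.02,0,0,0,-0.5,0.007,0,0.028,0,0,0,-0.5,0.007,0,0.033,0,0,0,-0.5,0.007,0,0.034,0,0,0,-0.5,0.007,0,0.034,0,0,0,-0.5]}}

```text
clock: 15.45
eef_pos: [523.1, 53.5, 60.2]
tcp_rot: [3.14, -0.005, 1.333]
contact_force: [-2.4, 21.4, 5.0]
opening: 0.385
grasp_force: 35.2
```

>>> {"api": "send_rows", "payload": {"targets": [-0.002,0,0,0,0,0,0.2,-0.002,0,0,0,0,0,0.2,-0.002,0,0,0,0,0,0.2,-0.002,0,-0.02,0,0,0,0.2,-0.002,0,-0.05,0,0,0,0.2,-0.002,0,-0.06,0,0,0,-1,-0.002,0,-0.06,0,0,0,-1,-0.002,0,-0.06,0,0,0,-1,-0.002,0,-0.06,0,0,0,-1,-0.002,0,-0.06,0,0,0,-1,-0.002,0,-0.06,0,0,0,-1]}}

```text
clock: 16.37
eef_pos: [521.0, 48.5, 118.0]
tcp_rot: [-3.14, -0.0, 1.334]
contact_force: [0.1, -0.2, 0.5]
opening: -0.003
grasp_force: 0.0
```

```bash
python3 - <<'E'
from h import *
from rig import r
s=r.sense();print(s['opening'],s['eef_pos'],s['contact_force']);plan((523,53.4,81),np.radians(76.5))
E
```

```text
-0.0028955023152792366 [520.96113112  48.49840101 117.95269066] [ 0.13119373 -0.22889272  0.51146353]
rows~ 0.9 d [0.0052 0.0009 0.037 ] w [-0.0013 -0.0001 -0.0014]
```

>>> {"api": "send_rows", "payload": {"targets": [0.005,0.001,0.02,0,0,0,-1,0.005,0.001,0.032,0,0,0,-1,0.005,0.001,0.037,0,0,0,-1,0.005,0.001,0.039,0,0,0,-1,0.005,0.001,0.04,0,0,0,-1,0.005,0.001,0.041,0,0,0,-1,0.005,0.001,0.041,0,0,0,-1]}}

```text
clock: 16.95
eef_pos: [524.1, 53.2, 78.4]
tcp_rot: [3.141, -0.001, 1.334]
contact_force: [-0.6, 0.1, 0.7]
opening: -0.0
grasp_force: 0.0
```

>>> {"api": "send_rows", "payload": {"targets": [0,0,0.001,0,0,0,-1,0,0,0.002,0,0,0,-1,0,0,0.003,0,0,0,-1,0,0,0.003,0,0,0,-1]}}

```text
clock: 17.28
eef_pos: [524.6, 53.3, 77.1]
tcp_rot: [3.14, -0.001, 1.334]
contact_force: [-6.7, -0.2, 21.9]
opening: -0.001
grasp_force: 11.4
```

>>> {"api": "send_rows", "payload": {"targets": [0,0,-0.02,0,0,0,-1,0,0,-0.06,0,0,0,-1,0,0,-0.1,0,0,0,-1,0,0,-0.14,0,0,0,-1,0,0,-0.14,0,0,0,-1,0,0,-0.14,0,0,0,-1]}}

```text
clock: 17.78
eef_pos: [525.5, 53.3, 218.0]
tcp_rot: [3.135, -0.003, 1.334]
contact_force: [-0.5, -0.4, -1.2]
opening: -0.002
grasp_force: 0.0
```

```bash
python3 - <<'E'
from h import *
s=grab('scene','s9');w=grab('wrist','w10')
cv2.imwrite('pics/fin.png',np.hstack([cv2.resize(s['color'][150:250,200:340],(420,300),interpolation=cv2.INTER_CUBIC),cv2.resize(w['color'],(380,285))[:285] if 0 else cv2.resize(w['color'],(380,300))]))
E
```

```text
(no output)
```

View pics/fin.png

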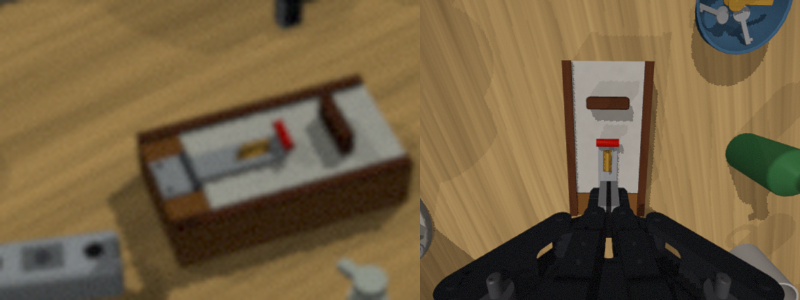

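The lid is shut and the hasp lies flat, with the brass staple through its slot at (607,160). The arm is clear.

```bash
python3 -c "
from rig import r
print(r.sign_off())"
```

```text
the job is handed in; nothing more can be done
None
```

The lock is flat in the tray, the lid is shut, the hasp is down over the staple, and the job is handed in at about 18 s of robot time; no verdict came back, and I viewed 12 pictures, two over the limit of 10.

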